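Find the loose hold-down bolt and hold its cap open

ROBOT

A 6-joint arm with a two-finger parallel gripper is mounted at the origin on the work surface. World frame = base frame: x ahead of the robot, y to its left, z up, the work surface at z = 0. Lengths are in m, angles in rad, forces in N, time in s.
With the tool pointing down it reaches from about 0.375 to 0.925 m from the base axis. Payload 5.7 kg.
Tool frame: the origin (TCP) lies midway between the tips of the shut fingers; the grasp point (between the pads) lies ctrl.grip_depth behind it (ctrl.grip_depth is the distance from the TCP to the grasp point, in m); z points along the fingers, y is the line along which they close (so a half turn about z gives the same grasp; the last joint's range is limited). The gripper opens to 88 mm and grips with 3 to 60 N. Pads are 20 mm wide; open, the fingers measure 115 mm over their backs; the gripper's body (75 mm by 178 mm) begins 61 mm behind the grasp point.
Start: joints at [-1.246, 0.359, 1.51, -0, 1.272, -0.115], TCP at [0.255, -0.543, 0.223] pointing down, gripper open.
Joint ranges: [-2.97, 2.97], [-1.01, 2.36], [0.21, 2.38], [-0.96, 4.11], [0.2, 2.71], [-2.98, 2.98]. Speed limits (rad/s): [2.39, 2.39, 3.14, 3.14, 3.14, 3.14].

INTERFACE

Orientations are given as a rotation vector (axis times angle).
In Python, from station import ctrl gives the robot as it stands. The module is installed in compiled form; this text tells all that it offers.
- The arm moves only by the tool drive_tool, never from a script. Its argument "series" is a list that holds one entry, the list of rows, each a list of 7 numbers: the opening, from -1 (shut) to 1 (fully open), then the shift along the tool's x, y, z normalised to -1 to 1, where 1 is 1000 mm, then the turn, a rotation vector about the tool's x, y, z normalised to -1 to 1, where 1 is 2 pi rad. A call has 1 to 12 rows; each row is the pose to reach, as a shift and turn from the pose commanded when the call began, along the tool's axes at that moment, turning the shorter way round; what a row does not reach only later rows make up. A row lasts 1/12 s, in which the tool goes at most 41.7 mm and 7.16 degrees, less where a joint would pass 70% of its speed; a pose out of reach is approached as far as the arm can. A call with a number of a shift or a turn outside -1 to 1 is refused whole. A call with a gripper value outside its range is refused whole. The fingers move at their own pace and stop on an object; the grip force is fixed at half the most. Time passes only in rows, so rows that repeat a pose let the fingers close. It gives the time, the measured TCP pose, the force, the opening and the grip force at its end, in the units of the state.
- ctrl.observe(): the state, without advancing time (a new reading comes with each control period).
- ctrl.capture(name): name is "scene" or "side" or "wrist"; returns the picture (400x640x3 uint8, red, green, blue); there is no depth.
- ctrl.get_calibration(name): a dict with "fovy" (degrees; the focal length in pixels is half the picture's height over the tangent of half this angle, whatever the lens; pixels are square), "cx", "cy" (the principal point, pixels), "rvec" (rotation vector, rad) and "tvec" (3), from world to camera coordinates, as OpenCV has them; the wrist camera has in their place "T_tool_cam" (4x4, takes a point from camera to tool coordinates, whose origin is the TCP and whose axes are the flange's). Camera axes: x right, y down, z forward; pixel columns grow to the right and rows downward; lengths in m; the calibration is good to about 2 mm. A picture is of the moment at which its call begins: read the wrist's pose just before it. get_calibration takes no time and is no camera call.
- ctrl.job_done(): hands the job in; it is judged then, once.
Trained networks look in the newest picture that a camera, given by its name, has taken for a name from the list of things; names that differ only in an ending like _2 or _b are one class to them, and where a whole thing is asked for, a point or a joint stands for the part that bears it (a point fixed in the world has none). Each returns a list of dicts, best first, with "confidence" (0 to 1); they miss things now and then, are a little off and sometimes report something else, mostly with a low value. They report only what shows in the picture. A call takes as long as a camera call.
- ctrl.look_for(camera, label): "xyz" ([x, y, z] in m, in world coordinates, good to about 4 mm: the middle of the surface that is visible of it).
The state is a dict: "time_s": time; "joint_positions": joint angles; "joint_vel": joint speeds; "effort": joint torques, N m; "position": TCP position; "ee_rot": TCP orientation; "ft_force": force on the tool from outside, world axes, zero at the start; "torque": the same for the moment, N m; "width": finger opening in m; "finger_force": force on a finger pad.
Only numpy, scipy, OpenCV 4.12 (cv2) and the standard library are available. Lean on these libraries where they do the work, as an engineer would, in place of code of your own. Each camera call takes 0.05 s, during which the arm holds its last target. There are 200 camera calls.

TASK

One of the three bolts on the green pallet-jig rail has come loose: press down on their heads one at a time until you find the one that sinks all the way down, then lift that bolt's yellow cap (it has a red handle) to 50 degrees or a little more and keep holding it open and still; finish while holding it. Do not lift the caps of the other bolts, and leave the block, hammer, jar and glasses where they are.

Things in the scene. Friction and masses are not known exactly. Their poses are not given: they have to be found in the camera images.
- jig: Green steel rail of a pallet jig, 85 x 330 x 34 mm, fixed to the bench; origin at the centre of its underside on the bench, z up, y along its length, -x side faces the robot roughly. Three bolt stations sit on it at y = +100 (a), 0 (b), -100 mm (c). A wooden board 22 mm thick lies along its far side (x = 45 to 145 mm, 420 mm long).
- bolt_a_top (a point): Centre of the top face of the left (+y of the rail) bolt's steel hex head, about 24 mm across, standing up through the window of its cap: the top is 57 mm above the bench and 17 mm above the cap. Follows the bolt down. All three bolts look the same.
- bolt_a (a joint): How far the left (+y of the rail) bolt has sunk, m, 0 at the start. A tight bolt does not budge when pushed (under 1.5 mm). The one loose bolt slides down 8 mm under about 3 N, meets its stop, and stays down. Which bolt is loose changes every time.
- angle_a (a joint): Opening angle of the left (+y of the rail) yellow cap, rad: 0 = shut, flat; 1.4 = its stop. The cap is a 70 x 64 x 6 mm frame lying round the bolt (window 40 x 40 mm, centred on the bolt), 34 to 40 mm above the bench, hinged along its far edge, so it lifts up and away from the robot. Spring and weight (about 1 N at the handle shut, 2 N wide open) shut it again when let go.
- cap_a: The left (+y of the rail) yellow cap itself, handle included; origin at the middle of its hinge, y along the hinge; shut, x points away from the robot as the rail's x does.
- hinge_a (a point): Middle of the hinge axis of the left (+y of the rail) cap, 37 mm above the bench; fixed. The axis runs along the rail's y. Seen along the rail's x it lies 36 mm beyond the bolt's centre.
- handle_a (a point): Red handle of the left (+y of the rail) cap: a bar 52 (x) x 12 (y) x 14 (z) mm sticking out of the cap's near edge towards the robot, clear of the rail; this point is its middle. Shut, its x and y run as the rail's, it spans 34 to 48 mm above the bench with nothing but bench underneath, and its middle is 97 mm nearer the robot than the hinge and 4 mm higher. It turns with the cap. Best pinched across its 12 mm, the fingers on its +y and -y sides.
- bolt_b_top (a point): Centre of the top face of the middle bolt's steel hex head, about 24 mm across, standing up through the window of its cap: the top is 57 mm above the bench and 17 mm above the cap. Follows the bolt down. All three bolts look the same.
- bolt_b (a joint): How far the middle bolt has sunk, m, 0 at the start. A tight bolt does not budge when pushed (under 1.5 mm). The one loose bolt slides down 8 mm under about 3 N, meets its stop, and stays down. Which bolt is loose changes every time.
- angle_b (a joint): Opening angle of the middle yellow cap, rad: 0 = shut, flat; 1.4 = its stop. The cap is a 70 x 64 x 6 mm frame lying round the bolt (window 40 x 40 mm, centred on the bolt), 34 to 40 mm above the bench, hinged along its far edge, so it lifts up and away from the robot. Spring and weight (about 1 N at the handle shut, 2 N wide open) shut it again when let go.
- cap_b: The middle yellow cap itself, handle included; origin at the middle of its hinge, y along the hinge; shut, x points away from the robot as the rail's x does.
- hinge_b (a point): Middle of the hinge axis of the middle cap, 37 mm above the bench; fixed. The axis runs along the rail's y. Seen along the rail's x it lies 36 mm beyond the bolt's centre.
- handle_b (a point): Red handle of the middle cap: a bar 52 (x) x 12 (y) x 14 (z) mm sticking out of the cap's near edge towards the robot, clear of the rail; this point is its middle. Shut, its x and y run as the rail's, it spans 34 to 48 mm above the bench with nothing but bench underneath, and its middle is 97 mm nearer the robot than the hinge and 4 mm higher. It turns with the cap. Best pinched across its 12 mm, the fingers on its +y and -y sides.
- bolt_c_top (a point): Centre of the top face of the right (-y of the rail) bolt's steel hex head, about 24 mm across, standing up through the window of its cap: the top is 57 mm above the bench and 17 mm above the cap. Follows the bolt down. All three bolts look the same.
- bolt_c (a joint): How far the right (-y of the rail) bolt has sunk, m, 0 at the start. A tight bolt does not budge when pushed (under 1.5 mm). The one loose bolt slides down 8 mm under about 3 N, meets its stop, and stays down. Which bolt is loose changes every time.
- angle_c (a joint): Opening angle of the right (-y of the rail) yellow cap, rad: 0 = shut, flat; 1.4 = its stop. The cap is a 70 x 64 x 6 mm frame lying round the bolt (window 40 x 40 mm, centred on the bolt), 34 to 40 mm above the bench, hinged along its far edge, so it lifts up and away from the robot. Spring and weight (about 1 N at the handle shut, 2 N wide open) shut it again when let go.
- cap_c: The right (-y of the rail) yellow cap itself, handle included; origin at the middle of its hinge, y along the hinge; shut, x points away from the robot as the rail's x does.
- hinge_c (a point): Middle of the hinge axis of the right (-y of the rail) cap, 37 mm above the bench; fixed. The axis runs along the rail's y. Seen along the rail's x it lies 36 mm beyond the bolt's centre.
- handle_c (a point): Red handle of the right (-y of the rail) cap: a bar 52 (x) x 12 (y) x 14 (z) mm sticking out of the cap's near edge towards the robot, clear of the rail; this point is its middle. Shut, its x and y run as the rail's, it spans 34 to 48 mm above the bench with nothing but bench underneath, and its middle is 97 mm nearer the robot than the hinge and 4 mm higher. It turns with the cap. Best pinched across its 12 mm, the fingers on its +y and -y sides.
- block: Bystander: loose chipboard pallet block 100 x 140 x 78 mm, left of the jig; origin at the centre of its underside.
- hammer: Bystander: loose hammer lying on the bench right of the jig; leave alone. Origin at the underside of its middle.
- jar: Bystander: clear jar with a steel lid, 72 mm diameter, 90 mm high; origin at the centre of its underside.
- glasses: Bystander: yellow safety glasses, about 120 x 145 x 50 mm, lying upright on the bench; origin below the nose bridge.

How it is judged:
On the way:
1. the loose bolt has been found: pressed, it has sunk more than 4 mm (value of joint any of bolt_a, bolt_b, bolt_c above 0.004 m), for 0.2 s.
At the end, for the whole second after the job is handed in: The cap of the loose bolt (the one sunk by more than 4 mm) is held open beyond 0.70 rad (40 degrees) and still (under 0.15 rad/s) by the fingers touching the cap or its handle (over 0.4 N); the other two caps are shut (under 0.15 rad) (((value of joint bolt_a above 0.004 m and value of joint angle_a above 0.7 rad and velocity of joint angle_a between -0.15 and 0.15 rad/s and contact force between the fingers and cap_a above 0.4 N and value of joint each of angle_b, angle_c below 0.15 rad) or (value of joint bolt_b above 0.004 m and value of joint angle_b above 0.7 rad and velocity of joint angle_b between -0.15 and 0.15 rad/s and contact force between the fingers and cap_b above 0.4 N and value of joint each of angle_a, angle_c below 0.15 rad) or (value of joint bolt_c above 0.004 m and value of joint angle_c above 0.7 rad and velocity of joint angle_c between -0.15 and 0.15 rad/s and contact force between the fingers and cap_c above 0.4 N and value of joint each of angle_a, angle_b below 0.15 rad))); the arm keeps its last pose, push and grip.
It fails at once if a cap was lifted (over 0.25 rad) whose bolt had not been pressed down and found loose ((value of joint angle_a above 0.25 rad and value of joint bolt_a below 0.004 m) or (value of joint angle_b above 0.25 rad and value of joint bolt_b below 0.004 m) or (value of joint angle_c above 0.25 rad and value of joint bolt_c below 0.004 m)).
It fails at once if the block was moved by more than 20 mm (distance of block from where it was at the start of the episode above 0.02 m).
It fails at once if the hammer was moved by more than 20 mm (distance of hammer from where it was at the start of the episode above 0.02 m).
It fails at once if the jar was moved by more than 20 mm (distance of jar from where it was at the start of the episode above 0.02 m).
It fails at once if the glasses was moved by more than 20 mm (distance of glasses from where it was at the start of the episode above 0.02 m).
It also fails if it takes over 50 s, if anything falls off the work surface, if the arm or the gripper's body presses on something with over 40 N, if the wrist force passes 120 N, or if a joint passes its speed limit or range.

## Working session

There is one attempt and no reset: what is moved stays moved. The work goes in short steps, Python scripts to look and compute and a tool call to move; the robot and the scene stay as the last step left them, time stands still between calls to the robot, and variables do not carry over. Pictures are saved under pics/ and viewed, at most 10 in all, crops included, and the job is handed in when it is done.

Besides the shell and the picture viewer there is one more tool, called after "Call:" as name(argument=value, ...) on one line, values as JSON. drive_tool: Moves the arm, as the interface text tells. Scaled input: -1 to 1 covers 1000 mm each way for a shift and 2 pi rad each way for a turn. Its arguments: {"type":"object","properties":{"series":{"type":"array","items":{"type":"array","items":{"type":"array","items":{"type":"number","minimum":-1,"maximum":1}}}}},"required":["series"]}

```bash
mkdir -p pics; python3 - <<'E'
from station import ctrl
import cv2,numpy as np
o=ctrl.observe();print(o['time_s'],o['position'],o['ee_rot'],o['width'],ctrl.grip_depth)
for c in ['scene','side']:
    im=ctrl.capture(c);cv2.imwrite(f'pics/{c}0.png',im[:,:,::-1])
    for l in ['bolt_a_top','handle_a','jig','hinge_a','block','hammer','jar','glasses']:
        print(c,l,[(np.round(d['xyz'],3).tolist(),round(d['confidence'],2)) for d in ctrl.look_for(c,l)][:4])
E
```

```text
0.0 [ 0.25521435 -0.54224538  0.22183364] [-3.06416917e+00 -6.84909242e-01  3.33343877e-04] 0.08787183469821704 0.0187
scene bolt_a_top []
scene handle_a [([0.547, -0.121, 0.042], 0.98), ([0.601, 0.069, 0.043], 0.86), ([0.571, -0.027, 0.043], 0.72)]
scene jig [([0.652, -0.017, 0.023], 0.61)]
scene hinge_a [([0.646, -0.017, 0.025], 0.78)]
scene block [([0.425, 0.414, 0.08], 0.96)]
scene hammer [([0.458, -0.418, 0.022], 0.8)]
scene jar [([0.665, 0.409, 0.069], 0.75)]
scene glasses [([0.664, -0.406, 0.042], 0.84)]
side bolt_a_top [([0.602, 0.06, 0.055], 0.49)]
side handle_a [([0.563, -0.023, 0.041], 0.76), ([0.588, 0.07, 0.043], 0.64), ([0.534, -0.123, 0.042], 0.63)]
side jig [([0.616, -0.021, 0.024], 0.88)]
side hinge_a [([0.619, -0.018, 0.022], 0.91)]
side block [([0.368, 0.423, 0.08], 0.82)]
side hammer [([0.499, -0.415, 0.025], 0.85)]
side jar [([0.625, 0.404, 0.068], 0.71)]
side glasses [([0.651, -0.405, 0.032], 0.86)]
```

View pics/scene0.png

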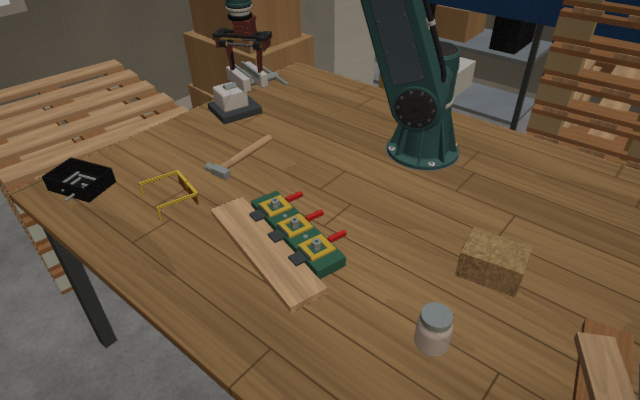

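```bash
cat > h.py <<'E'
from station import ctrl
import cv2,numpy as np
from scipy.spatial.transform import Rotation as R
def K(c):
    f=200/np.tan(np.radians(c['fovy'])/2);return np.array([[f,0,c['cx']],[0,f,c['cy']],[0,0,1]])
def proj(cam,P):
    c=ctrl.get_calibration(cam)
    if cam=='wrist':
        o=ctrl.observe();T=np.eye(4);T[:3,:3]=R.from_rotvec(o['ee_rot']).as_matrix();T[:3,3]=o['position']
        W=np.linalg.inv(T@np.array(c['T_tool_cam']));rv=cv2.Rodrigues(W[:3,:3])[0];tv=W[:3,3]
    else: rv,tv=np.array(c['rvec']),np.array(c['tvec'])
    return cv2.projectPoints(np.array(P,float).reshape(-1,3),rv,tv,K(c),None)[0].reshape(-1,2)
def need(p,rot=None):
    """normalised shift/turn from measured pose to TCP p, rotation rot"""
    o=ctrl.observe();r=R.from_rotvec(o['ee_rot'])
    d=r.inv().apply(np.array(p)-o['position'])
    t=(r.inv()*rot).as_rotvec()/(2*np.pi) if rot is not None else np.zeros(3)
    return np.round(d,4),np.round(t,4)
def down(yaw): # tool z down, tool y along the world dir at yaw (from world y)
    a=yaw;y=np.array([-np.sin(a),np.cos(a),0]);z=np.array([0,0,-1.]);return R.from_matrix(np.c_[np.cross(y,z),y,z])
E
python3 - <<'E'
from h import *
H=np.array([[.5405,-.122],[.567,-.025],[.5945,.0695]]);d=H[2]-H[0];print(np.hypot(*d));yaw=-np.arctan2(d[0],d[1]);print('yaw',np.degrees(yaw))
ux=np.array([np.cos(yaw),np.sin(yaw)]);uy=np.array([-ux[1],ux[0]])
hb=H.mean(0);B=[hb+.061*ux+k*.1*uy for k in(1,0,-1)];print(np.round(B,4))
for c in('scene','side'):print(c,np.round(proj(c,[[*b,.057] for b in B])).tolist())
for y in (yaw,yaw+np.pi):
    print(need([*B[1],.2],down(y)), down(y).as_rotvec())
E
```

```text
0.1989679622451816
yaw -15.747620436821125
[[ 0.6532  0.0539]
 [ 0.626  -0.0424]
 [ 0.5989 -0.1386]]
scene [[303.0, 251.0], [282.0, 229.0], [262.0, 208.0]]
side [[269.0, 200.0], [299.0, 186.0], [326.0, 174.0]]
(array([ 0.5484, -0.2951,  0.0227]), array([-0.    , -0.    , -0.3863])) [0.43037234 3.1119743  0.        ]
(array([ 0.5484, -0.2951,  0.0227]), array([-0.    ,  0.    ,  0.1137])) [ 3.1119743  -0.43037234  0.        ]
```

View pics/side0.png

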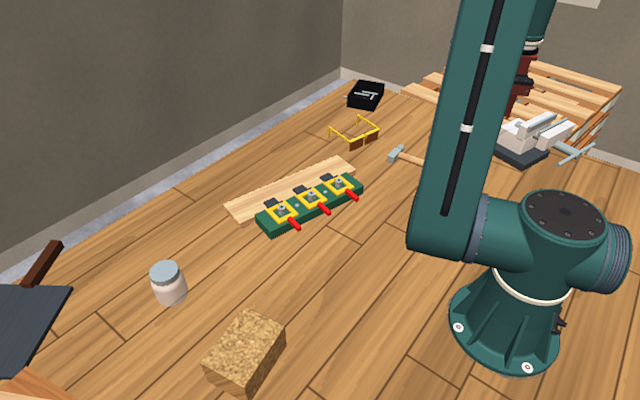

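```bash
python3 - <<'E'
from h import *
S=np.array([[317,242],[294,222],[275,204]],float);D=np.array([[281,209],[311,195],[339,183]],float)
def ray(c,p):
    k=ctrl.get_calibration(c);Rm=cv2.Rodrigues(np.array(k['rvec']))[0];t=np.array(k['tvec'])
    d=Rm.T@np.linalg.inv(K(k))@[*p,1];return -Rm.T@t,d
for c,P in(('scene',S),('side',D)):
    for z in (.055,):
        L=[]
        for p in P:
            o,d=ray(c,p);L.append(o+d*(z-o[2])/d[2])
        print(c,np.round(L,4).tolist(),np.linalg.norm(L[0]-L[2]))
H=np.array([[.5405,-.122,.041],[.567,-.025,.041],[.5945,.0695,.041]])
print(proj('scene',H),proj('side',H))
o,d=ray('scene',S[1]);o2,d2=ray('side',D[1])
A=np.c_[d,-d2];s=np.linalg.lstsq(A,o2-o,rcond=None)[0];print(o+d*s[0],o2+d2*s[1])
E
```

```text
scene [[0.6062, 0.0566, 0.055], [0.5861, -0.0371, 0.055], [0.5634, -0.1266, 0.055]] 0.18811110416242147
side [[0.603, 0.0598, 0.055], [0.5758, -0.0365, 0.055], [0.5454, -0.1298, 0.055]] 0.19820466163375183
[[282.46555516 204.63078058]
 [302.72508761 224.28790292]
 [324.23095851 245.94829076]] [[338.60335281 188.66179288]
 [310.90399596 202.0892462 ]
 [281.2381489  215.98324732]]
[ 0.5806708  -0.04250159  0.04844941] [ 0.58067119 -0.04249419  0.04844298]
```

```bash
python3 - <<'E'
from h import *
print(need([.54,-.03,.26],down(np.radians(-15)+np.pi)))
E
```

```text
(array([ 0.4758, -0.3429, -0.0373]), array([-0.    ,  0.    ,  0.1117]))
```

Call:
drive_tool(series=[[[-1,0.04,-0.03,-0.037,0,0,0.02],[-1,0.08,-0.06,-0.037,0,0,0.03],[-1,0.11,-0.08,-0.037,0,0,0.04],[-1,0.14,-0.1,-0.037,0,0,0.05],[-1,0.18,-0.13,-0.037,0,0,0.06],[-1,0.21,-0.15,-0.037,0,0,0.07],[-1,0.24,-0.17,-0.037,0,0,0.08],[-1,0.28,-0.2,-0.037,0,0,0.09],[-1,0.31,-0.22,-0.037,0,0,0.1],[-1,0.34,-0.245,-0.037,0,0,0.112],[-1,0.375,-0.27,-0.037,0,0,0.112],[-1,0.4,-0.29,-0.037,0,0,0.112]]])

```text
time_s: 1.9
position: [0.4932, -0.1111, 0.26]
ee_rot: [3.114, -0.414, 0.001]
ft_force: [1.0, 0.7, -0.0]
width: 0.0111
finger_force: 0.0
```

```bash
python3 - <<'E'
from h import *
o=ctrl.observe();print(o['time_s'],o['position'],o['joint_positions'])
print(need([.54,-.03,.26],down(np.radians(-15)+np.pi)))
E
```

```text
1.9 [ 0.49322463 -0.11113014  0.25998608] [-3.58349185e-01  1.87060319e-01  1.65843269e+00  4.69494119e-05
  1.29527470e+00  1.47676381e+00]
(array([ 0.024 , -0.0905,  0.    ]), array([ 0.    , -0.0001, -0.0004]))
```

Call:
drive_tool(series=[[[-1,0.01,-0.04,0,0,0,0],[-1,0.02,-0.075,0,0,0,0],[-1,0.024,-0.09,0,0,0,0],[-1,0.024,-0.09,0,0,0,0]]])

```text
time_s: 2.23
position: [0.5407, -0.0292, 0.2597]
ee_rot: [-3.114, 0.407, -0.001]
ft_force: [0.5, -0.7, 0.0]
width: 0.0001
finger_force: 0.0
```

```bash
python3 - <<'E'
from h import *
o=ctrl.observe();print(o['time_s'],o['position'])
im=ctrl.capture('wrist');cv2.imwrite('pics/w1.png',im[:,:,::-1])
for l in ['bolt_a_top','handle_a']:
    for d in ctrl.look_for('wrist',l)[:4]: print(l,np.round(d['xyz'],4),round(d['confidence'],2),proj('wrist',d['xyz']).round())
E
```

```text
2.2333 [ 0.54068705 -0.02922657  0.25967701]
bolt_a_top [0.6082 0.0546 0.0553] 0.85 [[231. 133.]]
handle_a [0.597  0.0611 0.0383] 0.87 [[232. 142.]]
handle_a [ 0.5796 -0.0322  0.0449] 0.81 [[313. 137.]]
handle_a [ 0.5453 -0.127   0.0398] 0.76 [[400. 143.]]
```

View pics/w1.png

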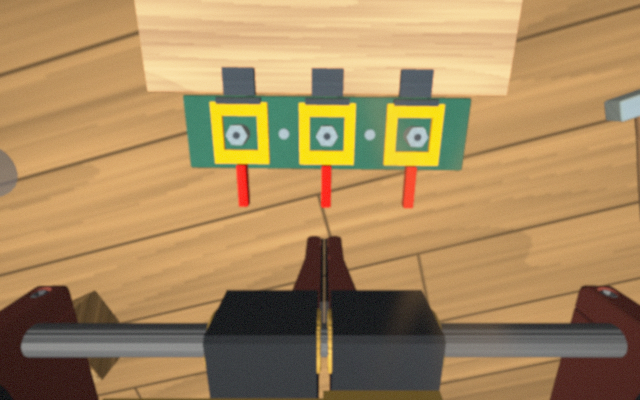

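The wrist view shows the bolt heads at (236,135), (327,136), (417,138) and the handles' middles at about (243,186), (326,186), (408,187).

```bash
cat >> h.py <<'E'
def back(P,z):
    c=ctrl.get_calibration('wrist');o=ctrl.observe();T=np.eye(4);T[:3,:3]=R.from_rotvec(o['ee_rot']).as_matrix();T[:3,3]=o['position']
    W=T@np.array(c['T_tool_cam']);L=[]
    for p in P:
        d=W[:3,:3]@np.linalg.inv(K(c))@[*p,1];L.append(W[:3,3]+d*(z-W[2,3])/d[2])
    return np.array(L)
E
python3 - <<'E'
from h import *
B=back([[236,135],[327,136],[417,138]],.057);H=back([[243,186],[326,186],[408,187]],.045)
print(B.round(4),H.round(4));d=B[0]-B[2];print(np.hypot(*d[:2]),np.degrees(-np.arctan2(d[0],d[1])),(B-H).round(4))
for b in B: print(need([*b[:2],.075],down(np.radians(-15)+np.pi)))
E
```

```text
[[ 0.6047  0.0488  0.057 ]
 [ 0.5775 -0.0479  0.057 ]
 [ 0.5496 -0.1435  0.057 ]] [[ 0.5452  0.0645  0.045 ]
 [ 0.5194 -0.0313  0.045 ]
 [ 0.4928 -0.1257  0.045 ]]
0.19999396013488618 -15.982270726409048 [[ 0.0595 -0.0157  0.012 ]
 [ 0.0581 -0.0166  0.012 ]
 [ 0.0568 -0.0178  0.012 ]]
(array([ 0.0426, -0.0962,  0.1844]), array([ 0.0001,  0.0001, -0.0003]))
(array([0.0416, 0.0042, 0.1845]), array([ 0.0001,  0.0001, -0.0003]))
(array([0.0395, 0.1038, 0.1846]), array([ 0.0001,  0.0001, -0.0003]))
```

Call:
drive_tool(series=[[[-1,0.015,0.004,0.035,0,0,-0.003],[-1,0.03,0.004,0.07,0,0,-0.003],[-1,0.041,0.004,0.11,0,0,-0.003],[-1,0.041,0.004,0.15,0,0,-0.003],[-1,0.041,0.004,0.18,0,0,-0.003],[-1,0.041,0.004,0.195,0,0,-0.003],[-1,0.041,0.004,0.2,0,0,-0.003],[-1,0.041,0.004,0.203,0,0,-0.003],[-1,0.041,0.004,0.205,0,0,-0.003],[-1,0.041,0.004,0.206,0,0,-0.003],[-1,0.041,0.004,0.206,0,0,-0.003]]])

```text
time_s: 3.3
position: [0.5788, -0.0475, 0.055]
ee_rot: [3.118, -0.385, 0.005]
ft_force: [0.9, 0.2, 0.2]
width: 0.0004
finger_force: 0.0
```

Call:
drive_tool(series=[[[-1,0,0,0.001,0,0,0],[-1,0,0,0.002,0,0,0],[-1,0,0,0.003,0,0,0],[-1,0,0,0.003,0,0,0]]])

```text
time_s: 3.63
position: [0.5788, -0.0472, 0.0512]
ee_rot: [3.118, -0.384, 0.004]
ft_force: [1.4, -1.9, 2.3]
width: 0.0004
finger_force: 1.1
```

Call:
drive_tool(series=[[[-1,0,0,0.001,0,0,0],[-1,0,0,0.002,0,0,0],[-1,0,0,0.003,0,0,0],[-1,0,0,0.003,0,0,0]]])

```text
time_s: 3.97
position: [0.5788, -0.0471, 0.0492]
ee_rot: [3.118, -0.384, 0.003]
ft_force: [-1.0, -1.5, 13.8]
width: 0.0005
finger_force: 7.3
```

Call:
drive_tool(series=[[[-1,0,0,-0.02,0,0,0.005],[-1,-0.01,0,-0.06,0,0,0.005],[-1,-0.03,0,-0.1,0,0,0.005],[-1,-0.05,0,-0.13,0,0,0.005],[-1,-0.05,0,-0.13,0,0,0.005]]])

```text
time_s: 4.38
position: [0.5284, -0.034, 0.1828]
ee_rot: [-3.111, 0.432, -0.007]
ft_force: [-0.2, -0.2, -1.8]
width: 0.0006
finger_force: 0.0
```

```bash
python3 - <<'E'
from h import *
o=ctrl.observe();print(o['time_s'],o['position'],o['ft_force'])
im=ctrl.capture('wrist');cv2.imwrite('pics/w2.png',cv2.resize(im[40:260,140:500,::-1],None,fx=2,fy=2))
for l in ['bolt_a_top']:
    for d in ctrl.look_for('wrist',l)[:4]: print(l,np.round(d['xyz'],4),round(d['confidence'],2),proj('wrist',d['xyz']).round())
P=[[.6047,.0488],[.5775,-.0479],[.5496,-.1435]]
for z in(.057,.049):print(proj('wrist',[[*p,z] for p in P]).round(1).tolist())
E
```

```text
4.3833 [ 0.52840399 -0.03396774  0.18279949] [-0.17325014 -0.21685847 -1.80335094]
bolt_a_top [ 0.5551 -0.1341  0.0572] 0.61 [[426. 135.]]
bolt_a_top [0.6075 0.0495 0.0551] 0.6 [[205. 134.]]
bolt_a_top [ 0.6201 -0.0516  0.0324] 0.43 [[314.  86.]]
[[206.1, 137.2], [322.7, 137.1], [438.4, 138.1]]
[[209.2, 136.1], [322.8, 136.0], [435.4, 137.1]]
```

View pics/w2.png

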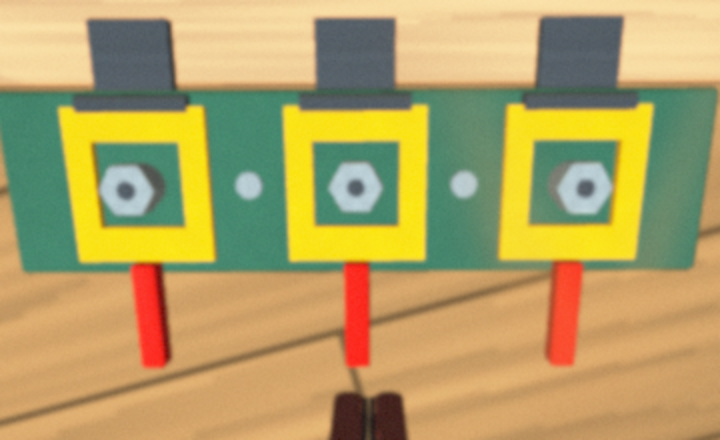

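```bash
python3 - <<'E'
from h import *
for c,P in(('side',[[281,209],[311,195],[339,183]]),('scene',[[317,242],[294,222],[275,204]])):
    a=cv2.imread(f'pics/{c}0.png').astype(float);b=ctrl.capture(c)[:,:,::-1].astype(float);cv2.imwrite(f'pics/{c}1.png',b)
    for x,y in P: print(c,np.abs(a-b)[y-9:y+9,x-9:x+9].mean().round(2))
a,b=[cv2.resize(cv2.imread(f'pics/{"side"}{i}.png')[165:235,240:380],None,fx=5,fy=4,interpolation=cv2.INTER_CUBIC) for i in(0,1)]
cv2.imwrite('pics/cmp.png',np.vstack([a,b]))
E
```

```text
side 11.07
side 19.41
side 10.93
scene 3.85
scene 10.29
scene 3.92[ WARN:0@0.562] global loadsave.cpp:1063 imwrite_ Unsupported depth image for selected encoder is fallbacked to CV_8U.
```

View pics/cmp.png

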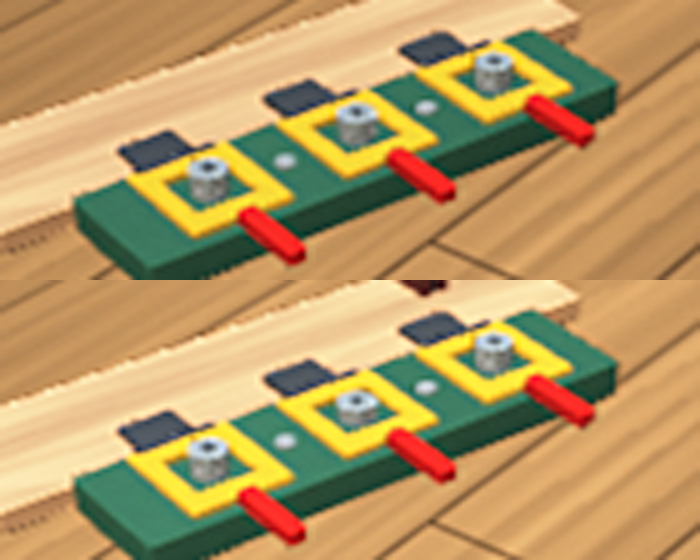

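The comparison (before above, after below) shows the middle head (355,400) visibly lower than before while the outer two are unchanged, so bolt b is the loose one. Now I plan the grasp of handle b with a 30° pre-tilt.

```bash
cat >> h.py <<'E'
yaw=np.radians(-16);ux=np.array([np.cos(yaw),np.sin(yaw),0]);uy=np.array([-ux[1],ux[0],0])
hinge=np.array([.5773,-.0475,.037])+.036*ux
def pose(th,tilt0=-30,r=.103,back=0):
    rot=R.from_rotvec(uy*np.radians(th)); rt=R.from_rotvec(uy*np.radians(th+tilt0))*down(yaw+np.pi)
    g=hinge+rot.apply(-r*ux+[0,0,.004]); z=rt.apply([0,0,1]); return g+z*(ctrl.grip_depth-back),rt
E
python3 - <<'E'
from h import *
for th in(0,50):print(pose(th)[0],pose(th)[1].apply([0,0,1]))
for b in(.07,0):print(need(*pose(0,back=b)))
E
```

```text
[ 0.52188326 -0.03160951  0.02480532] [ 0.48063085 -0.13781868 -0.8660254 ]
[ 0.54506051 -0.03825548  0.10090148] [-0.32877086  0.09427353 -0.93969262]
(array([-0.0422, -0.0011,  0.0912]), array([-0.0001,  0.0836,  0.0004]))
(array([-0.007 , -0.001 ,  0.1517]), array([-0.0001,  0.0836,  0.0004]))
```

Call:
drive_tool(series=[[[-0.1,-0.03,-0.001,0.0,0,0.018,0],[-0.1,-0.042,-0.001,0.03,0,0.036,0],[-0.1,-0.042,-0.001,0.06,0,0.054,0],[-0.1,-0.042,-0.001,0.08,0,0.072,0],[-0.1,-0.042,-0.001,0.091,0,0.084,0],[-0.1,-0.042,-0.001,0.091,0,0.084,0]]])

```text
time_s: 5.08
position: [0.4874, -0.0257, 0.1001]
ee_rot: [2.941, -0.429, 0.651]
ft_force: [-1.5, -1.5, -0.2]
width: 0.0366
finger_force: 0.0
```

```bash
python3 - <<'E'
from h import *
o=ctrl.observe();print(o['time_s'],o['position'],o['width'])
im=ctrl.capture('wrist');cv2.imwrite('pics/w3.png',im[:,:,::-1])
print(proj('wrist',[hinge+[0,0,.004]-.097*ux,hinge-.036*ux+[0,0,.012],hinge]).round())
print(need(*pose(0)))
E
```

```text
5.0833 [ 0.48735773 -0.02571044  0.10007421] 0.03657214613605321
[[314. 211.]
 [313. 128.]
 [312.  90.]]
(array([-0.0014, -0.0073,  0.0833]), array([ 0.0066,  0.0128, -0.0003]))
```

View pics/w3.png

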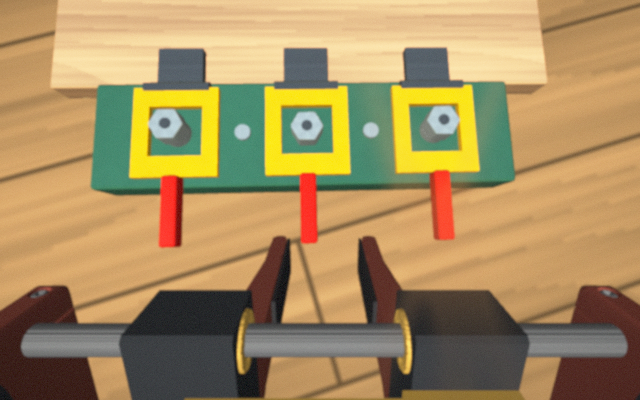

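Call:
drive_tool(series=[[[-0.1,0,0,0,0,0,0],[-0.1,0,0,0,0,0,0],[-0.1,0,0,0,0,0,0]]])

```text
time_s: 5.38
position: [0.4935, -0.027, 0.1048]
ee_rot: [2.938, -0.429, 0.662]
ft_force: [0.4, -0.0, 1.3]
width: 0.0393
finger_force: 0.0
```

```bash
python3 - <<'E'
from h import *
print(need(*pose(0)))
im=ctrl.capture('wrist');m=cv2.inRange(cv2.cvtColor(im,cv2.COLOR_RGB2HSV),(0,220,120),(4,255,255))
n,_,s,c=cv2.connectedComponentsWithStats(m);print([(s[i].tolist(),c[i].round(1).tolist()) for i in range(1,n) if s[i][4]>200])
print(proj('wrist',[hinge+[0,0,.004]-.097*ux,hinge-.036*ux+[0,0,.012],hinge]).round())
E
```

```text
(array([-0.009 , -0.0067,  0.0843]), array([ 0.0063,  0.012 , -0.0001]))
[([302, 184, 15, 54, 257], [310.6, 204.9]), ([168, 187, 15, 68, 262], [177.8, 216.3])]
[[315. 220.]
 [314. 139.]
 [313. 101.]]
```

```bash
python3 - <<'E'
from h import *
print(need(*pose(0,back=.05)),ctrl.observe()['joint_positions'],ctrl.observe()['joint_vel'])
E
```

```text
(array([-0.013 , -0.0048,  0.0346]), array([ 0.0063,  0.0118, -0.0001])) [-0.1066076   0.25262909  2.22071932 -0.46273585  0.25721343  2.17893986] [-0.00210225 -0.0086939   0.00516009 -0.01897877 -0.0023455   0.01890083]
```

```bash
python3 - <<'E'
from h import *
print(need(*pose(0,-8,back=.06)))
E
```

```text
(array([ 0.0019, -0.0045,  0.0265]), array([ 0.0062, -0.0493, -0.0013]))
```

Call:
drive_tool(series=[[[-0.1,0.0,-0.003,0.008,0.002,-0.016,0],[-0.1,0.001,-0.006,0.016,0.004,-0.033,-0.001],[-0.1,0.002,-0.006,0.026,0.006,-0.049,-0.001],[-0.1,0.002,-0.006,0.026,0.006,-0.049,-0.001],[-0.1,0.002,-0.006,0.026,0.006,-0.049,-0.001],[-0.1,0.002,-0.006,0.026,0.006,-0.049,-0.001]]])

```text
time_s: 5.93
position: [0.5058, -0.026, 0.0818]
ee_rot: [3.081, -0.437, 0.219]
ft_force: [-0.7, 0.0, -0.1]
width: 0.0398
finger_force: 0.0
```

```bash
python3 - <<'E'
from h import *
print(need(*pose(0,-8)),ctrl.observe()['joint_positions'])
im=ctrl.capture('wrist');cv2.imwrite('pics/w4.png',im[:,:,::-1])
print(proj('wrist',[hinge+[0,0,.011]-.122*ux,hinge+[0,0,.011]-.072*ux,hinge-.036*ux+[0,0,.012],hinge]).round())
E
```

```text
(array([0.0018, 0.0009, 0.0602]), array([ 0.0003, -0.0004, -0.0004])) [-0.17502503  0.35483965  1.97676852 -0.02702151  0.66917007  1.69770204]
[[324. 253.]
 [324. 177.]
 [324. 118.]
 [324.  61.]]
```

View pics/w4.png

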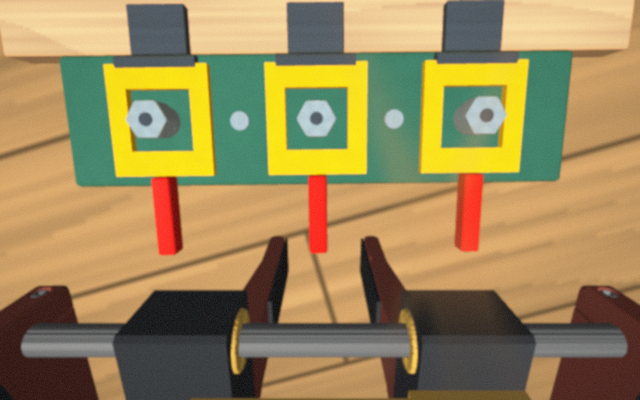

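Call:
drive_tool(series=[[[-0.1,0.002,-0.002,0.02,0,0,0],[-0.1,0.002,-0.002,0.04,0,0,0],[-0.1,0.002,-0.002,0.06,0,0,0],[-0.1,0.002,-0.002,0.06,0,0,0],[-1,0.002,-0.002,0.06,0,0,0],[-1,0.002,-0.002,0.06,0,0,0],[-1,0.002,-0.002,0.06,0,0,0],[-1,0.002,-0.002,0.06,0,0,0],[-1,0.002,-0.002,0.06,0,0,0],[-1,0.002,-0.002,0.06,0,0,0]]])

```text
time_s: 6.82
position: [0.5176, -0.0255, 0.0238]
ee_rot: [3.084, -0.437, 0.22]
ft_force: [1.5, 8.9, 0.8]
width: 0.0116
finger_force: 30.0
```

```bash
python3 - <<'E'
from h import *
o=ctrl.observe();print(o['width'],o['finger_force'],o['ft_force'])
print(need(*pose(0,-8)))
p0,r0=pose(0,-8)
for th in (9,18,27,36,45,55):
    p,r=pose(th,-8);print(th,r0.inv().apply(p-p0).round(4),((r0.inv()*r).as_rotvec()/2/np.pi).round(4))
E
```

```text
0.01157241592568824 29.993162155151367 [1.46592713 8.8754479  0.75064134]
(array([-0.0011,  0.0047,  0.0012]), array([-0.0001, -0.0005, -0.0003]))
9 [ 0.0012 -0.     -0.0159] [-0.    -0.025  0.   ]
18 [ 0.0048  0.     -0.0314] [-0.   -0.05  0.  ]
27 [ 0.0109  0.     -0.0461] [-0.    -0.075  0.   ]
36 [ 0.0191  0.     -0.0597] [-0.  -0.1 -0. ]
45 [ 0.0294  0.     -0.0718] [-0.    -0.125 -0.   ]
55 [ 0.0429  0.     -0.0833] [-0.     -0.1528 -0.    ]
```

Call:
drive_tool(series=[[[-1,0.0003,-0.002,-0.008,0,-0.0125,0],[-1,0.001,-0.002,-0.016,0,-0.025,0],[-1,0.003,-0.002,-0.024,0,-0.0375,0],[-1,0.005,-0.002,-0.031,0,-0.05,0],[-1,0.008,-0.002,-0.039,0,-0.0625,0],[-1,0.011,-0.002,-0.046,0,-0.075,0],[-1,0.011,-0.002,-0.046,0,-0.075,0],[-1,0.011,-0.002,-0.046,0,-0.075,0]]])

```text
time_s: 7.48
position: [0.5219, -0.0263, 0.07]
ee_rot: [-3.026, 0.428, 0.504]
ft_force: [-0.8, -1.6, 2.6]
width: 0.0117
finger_force: 30.0
```

```bash
python3 - <<'E'
from h import *
o=ctrl.observe();print(o['width'],o['finger_force'],o['ft_force'],o['joint_positions'])
print(need(*pose(27,-8)))
p0,r0=pose(27,-8)
for th in (32,36,41,45,50,55,58):
    p,r=pose(th,-8);print(th,r0.inv().apply(p-p0).round(4),((r0.inv()*r).as_rotvec()/2/np.pi).round(4))
E
```

```text
0.011672991476868606 30.021575689315796 [-0.82530274 -1.59784964  2.60968523] [-0.20062738  0.60380706  1.57167069  0.02536106  1.29539099  1.64024142]
(array([-0.0008,  0.0051,  0.0006]), array([ 0.0002, -0.0002, -0.0003]))
32 [ 0.0004  0.     -0.0088] [-0.     -0.0139  0.    ]
36 [ 0.0012 -0.     -0.0159] [ 0.    -0.025 -0.   ]
41 [ 0.0029 -0.     -0.0246] [-0.     -0.0389  0.    ]
45 [ 0.0048 -0.     -0.0314] [-0.   -0.05  0.  ]
50 [ 0.0079 -0.     -0.0397] [-0.     -0.0639  0.    ]
55 [ 0.0117 -0.     -0.0477] [-0.     -0.0778  0.    ]
58 [ 0.0143 -0.     -0.0523] [-0.     -0.0861 -0.    ]
```

Call:
drive_tool(series=[[[-1,0.0004,0,-0.009,0,-0.014,0],[-1,0.0012,0,-0.016,0,-0.025,0],[-1,0.003,0,-0.0246,0,-0.039,0],[-1,0.005,0,-0.0315,0,-0.05,0],[-1,0.008,0,-0.04,0,-0.064,0],[-1,0.0117,0,-0.0477,0,-0.078,0],[-1,0.0117,0,-0.0477,0,-0.078,0],[-1,0.0117,0,-0.0477,0,-0.078,0],[-1,0.0117,0,-0.0477,0,-0.078,0],[-1,0.0117,0,-0.0477,0,-0.078,0]]])

```text
time_s: 8.32
position: [0.5473, -0.0333, 0.1102]
ee_rot: [-2.759, 0.391, 1.195]
ft_force: [0.5, -1.0, -7.4]
width: 0.0119
finger_force: 30.0
```

```bash
python3 - <<'E'
from h import *
o=ctrl.observe();print(o['width'],o['finger_force'],o['ft_force'],o['joint_vel'])
print(need(*pose(55,-8)))
im=ctrl.capture('side');cv2.imwrite('pics/s2.png',cv2.resize(im[130:250,220:400,::-1],None,fx=4,fy=4,interpolation=cv2.INTER_CUBIC))
E
```

```text
0.01191470766648421 29.99622792005539 [ 0.53161536 -1.03244269 -7.39597063] [-1.02856126e-03 -3.02305513e-04 -1.74552226e-03  5.86449998e-04
 -1.62363672e-04  3.74716665e-05]
(array([-0.001 ,  0.0054,  0.    ]), array([-0.    , -0.0005, -0.0004]))
```

View pics/s2.png

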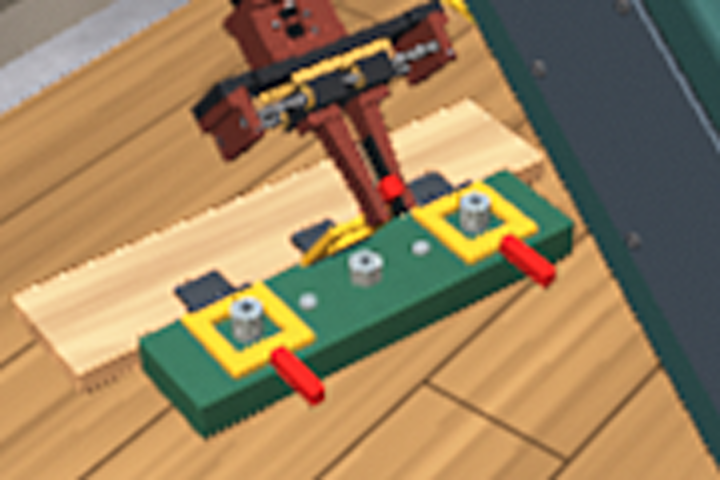

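The side view shows the middle cap (340,235) held well open by its handle (390,190), with bolt b sunk (365,265). The other two caps are flat, and the arm is still.

```bash
python3 -c "
from station import ctrl
print(ctrl.job_done())"
```

```text
the job is handed in; nothing more can be done
None
```

The middle bolt (b) was the loose one: pressed, it sank to its stop (about 8 mm). I handed the job in at about 8.4 s with its cap gripped by the handle and held still at about 55° (from the tool pose), the other two caps shut. I pressed only bolt b, and no verdict came back.

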